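Open the divider flap and kit the broad bone chisel into the lower tier

ROBOT

A 6-joint arm with a two-finger parallel gripper is mounted at the origin on the work surface. World frame = base frame: x ahead of the robot, y to its left, z up, the work surface at z = 0. Lengths are in m, angles in degrees, forces in N, time in s.
With the tool pointing down it reaches from about 0.325 to 0.85 m from the base axis. Payload 4.4 kg.
Tool frame: the origin (TCP) lies at the very end of the fingers, on their centre line; the grasp point (between the pads) lies 19 mm behind it; z points along the fingers, y is the line along which they close (so a half turn about z gives the same grasp; the last joint's range is limited). The gripper opens to 94 mm and grips with 3 to 60 N. Pads are 16 mm wide; open, the fingers measure 119 mm over their backs; the gripper's body (75 mm by 177 mm) begins 78 mm behind the grasp point.
Start: joints at [60.877, 11.837, 88.321, -0, 79.842, -8.623], TCP at [0.201, 0.539, 0.205] pointing down, gripper open.
Joint ranges: [-156.59, 156.59], [-49.26, 127.26], [12.9, 141.05], [-63.56, 243.56], [4.71, 150.69], [-161.64, 161.64]. Speed limits (degrees/s): [159.86, 159.86, 180, 180, 180, 180].

INTERFACE

Orientations are given as a 3x3 rotation matrix whose columns are the frame's x, y, z axes.
In Python, from cell import get_obs, imaging, job_done, finder gives the robot as it stands. The module is installed in compiled form; this text tells all that it offers.
- The arm moves only by the tool play_rows, never from a script. Its argument "steps" is text: rows parted by semicolons, each of 5 numbers parted by spaces: the closure, from 0 (fully open) to 1 (shut), then the shift along the tool's x, y, z in mm, then the turn about the tool's z in rad. A call has 1 to 12 rows; each row is the pose to reach, as a shift and turn from the pose commanded when the call began, along the tool's axes at that moment; what a row does not reach only later rows make up. A row lasts 1/10 s, in which the tool goes at most 50 mm and 8.59 degrees, less where a joint would pass 70% of its speed; a pose out of reach is approached as far as the arm can. A call with a gripper value outside its range is refused whole. The fingers move at their own pace and stop on an object; "grip_force" is the grip in N (left out, the last holds). Time passes only in rows, so rows that repeat a pose let the fingers close. It gives the time, the measured TCP pose, the force, the opening and the grip force at its end, in the units of the state.
- get_obs(): the state, without advancing time (a new reading comes with each control period).
- imaging.camera(name): name is "scene" or "top"; returns a dict with "pixels" (420x560x3 uint8, red, green, blue), "z_map" (420x560 float32, m along the optical axis (not along the pixel's ray), 0 where there is no reading), "mtx" (3x3 intrinsics, pixels), "eye" and "rotation" of the camera in the world. Camera axes: x right, y down, z forward; pixel columns grow to the right and rows downward; lengths in m; the calibration is good to about 2 mm. A picture is of the moment at which its call begins.
- job_done(): hands the job in; it is judged then, once.
Trained networks look in the newest picture that a camera, given by its name, has taken for a name from the list of things; names that differ only in an ending like _2 or _b are one class to them, and where a whole thing is asked for, a point or a joint stands for the part that bears it (a point fixed in the world has none). Each returns a list of dicts, best first, with "confidence" (0 to 1); they miss things now and then, are a little off and sometimes report something else, mostly with a low value. They report only what shows in the picture. A call takes as long as a camera call. They do not tell look-alikes from the thing itself.
- finder.recognise(camera, name): "location" ([x, y, z] in m, in the coordinates of the camera as it stood for that picture, good to about 4 mm: the middle of the surface that is visible of it).
- finder.regions_of(camera, name): "pixels" (420x560 bool, what is visible of it).
The state is a dict: "time_s": time; "q": joint angles; "dq": joint speeds; "joint_torque": joint torques, N m; "eef_pos": TCP position; "eef_rot": TCP orientation; "wrist_force": force on the tool from outside, world axes, zero at the start; "torque": the same for the moment, N m; "width": opening from 0.0 (shut) to 1.0 (fully open); "gripper_force": force on a finger pad.
Only numpy, scipy, OpenCV 4.12 (cv2) and the standard library are available. Lean on these libraries where they do the work, as an engineer would, in place of code of your own. Each camera call takes 0.05 s, during which the arm holds its last target. There are 200 camera calls.

TASK

In the white instrument case, lift the hinged metal divider flap by its bar and swing it fully up until it stands open on its own. Then take the chisel with the broad blade from the blue mat (not the narrow chisel or the curette) and lower it, without dropping it, into the lower tier that the flap covered, laid flat and lengthwise; leave the flap standing open.

Things in the scene. Friction and masses are not known exactly. Their poses are not given: they have to be found in the camera images.
- flap (a joint): Angle of the metal divider flap, rad: 0 closed (level; may start 0.12 ajar), 1.57 upright, 1.9 stop. Plate 145 mm from hinge to free edge, 214 wide. Stiff friction hinge: stays where left, 2.5 N at the bar moves it. Hinge line parallel to lower_tier's x, 72.5 mm along its +y and 36.5 mm above it (the case's left wall, seen from the robot). Opening swings the bar up and over towards +y.
- flap_bar (a point): Middle of the flap's steel lifting bar: round, 8 mm thick, 110 mm long between two end posts, parallel to the hinge. In the closed flap it is 163 mm from the hinge line towards lower_tier's -y and 35 mm above it (76.5 mm above the table), 35 mm above the plate and 18 mm out past its free edge. It turns with the flap about the hinge and can turn between the fingers.
- lower_tier (a point): Centre of the lower tier's floor in the fixed white case, 5 mm above the table. x: lengthwise, y: across towards the hinge, z: up. Tier 220 (x) x 140 (y) mm inside; walls 5 mm thick; end walls 55 mm above the table, hinge wall and the partition opposite 38 mm. Beyond the partition (-y) a 45 mm wide side pocket with a 55 mm outer wall. Case 230 x 200 mm outside.
- broad_chisel_mid (a point): Centre (half-way up) of the broad chisel's handle, a ribbed steel bar 100 (x) x 16 (y) x 18 (z) mm, flat on the 4 mm blue mat. Along +x a flat blade, 32 mm wide, ends 110 mm from this point; the other end is at -58 mm. 140 g. Beside it on the mat, in any order about 80 mm apart, lie two with the same handle: a chisel with a 10 mm blade and a curette (thin shaft, small round cup).
Things that resemble listed ones, but are neither listed nor needed, are in the scene too. What is shaped like the part that bears broad_chisel_mid but orange is not meant.

How it is judged:
By the outcome, as a careful person would: the job done as asked, in the order asked, and still so for the second after the job is handed in, with the robot touching nothing.
It also fails if it takes over 58 s, if anything falls off the work surface, if the arm or the gripper's body presses on something with over 40 N, if the wrist force passes 120 N, or if a joint passes its speed limit or range.

## Working session

There is one attempt and no reset: what is moved stays moved. The work goes in short steps, Python scripts to look and compute and a tool call to move; the robot and the scene stay as the last step left them, time stands still between calls to the robot, and variables do not carry over. Pictures are saved under pics/ and viewed, at most 10 in all, crops included, and the job is handed in when it is done.

Besides the shell and the picture viewer there is one more tool, called after "Emit:" as name(argument=value, ...), one argument or row to a line, values as JSON. play_rows: Moves the arm, as the interface text tells. Its arguments: {"type":"object","properties":{"steps":{"type":"string"},"grip_force":{"type":"number"}},"required":["steps"]}

```bash
mkdir -p pics; cat > h.py <<'E'
import numpy as np, cv2
from cell import get_obs, imaging, job_done, finder
def cloud(c):
    z=c["z_map"];K=c["mtx"];v,u=np.mgrid[:z.shape[0],:z.shape[1]]
    P=np.stack([(u-K[0,2])/K[0,0]*z,(v-K[1,2])/K[1,1]*z,z],-1)
    W=P@np.array(c["rotation"]).T+np.array(c["eye"]);W[z==0]=np.nan
    return W
def save(c,n,s=1):
    cv2.imwrite("pics/"+n,cv2.resize(c["pixels"][:,:,::-1],None,fx=s,fy=s))
E
python3 - <<'E'
from h import *
o=get_obs();print(o["time_s"],o["eef_pos"],np.round(o["eef_rot"],3))
for n in("scene","top"):
    c=imaging.camera(n);save(c,n+"0.png",1.4)
    W=cloud(c);R=np.array(c["rotation"])
    print(n,np.round(c["eye"],3),np.round(R,2).tolist(),c["mtx"][0])
    for t in("flap","flap_bar","lower_tier","broad_chisel_mid"):
        for d in finder.recognise(n,t)[:4]: print(t,round(d["confidence"],2),np.round(R@d["location"]+c["eye"],3))
E
```

```text
0.0 [0.20096108 0.53785369 0.20428685] [[-0.937  0.35  -0.001]
 [ 0.35   0.937 -0.002]
 [ 0.    -0.002 -1.   ]]
scene [0.881 0.103 0.744] [[-0.2, 0.82, -0.54], [0.98, 0.17, -0.11], [0.0, -0.55, -0.84]] [408.26259763   0.         272.4179007 ]
flap 0.95 [0.489 0.186 0.052]
flap_bar 0.63 [0.49  0.186 0.052]
lower_tier 0.66 [0.507 0.166 0.05 ]
lower_tier 0.26 [0.49  0.184 0.055]
broad_chisel_mid 0.75 [ 0.314 -0.17   0.019]
broad_chisel_mid 0.56 [ 0.582 -0.206  0.019]
top [ 0.296 -0.01   0.88 ] [[0.2, -0.95, 0.22], [-0.98, -0.2, 0.04], [0.0, -0.22, -0.97]] [396.39758297   0.         284.34089516]
flap 0.8 [0.476 0.188 0.051]
flap_bar 0.57 [0.481 0.187 0.054]
lower_tier 0.81 [0.479 0.162 0.051]
broad_chisel_mid 0.77 [ 0.302 -0.174  0.015]
broad_chisel_mid 0.32 [0.48  0.162 0.051]
```

View pics/scene0.png

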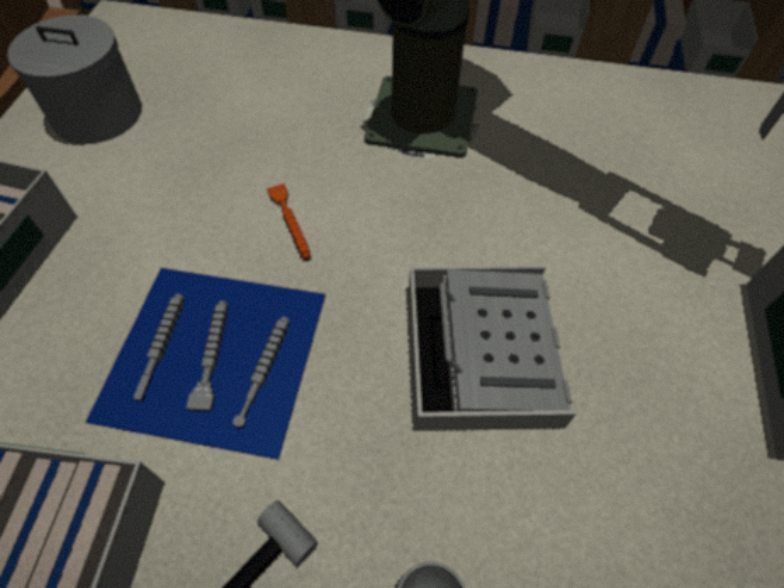

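View pics/top0.png

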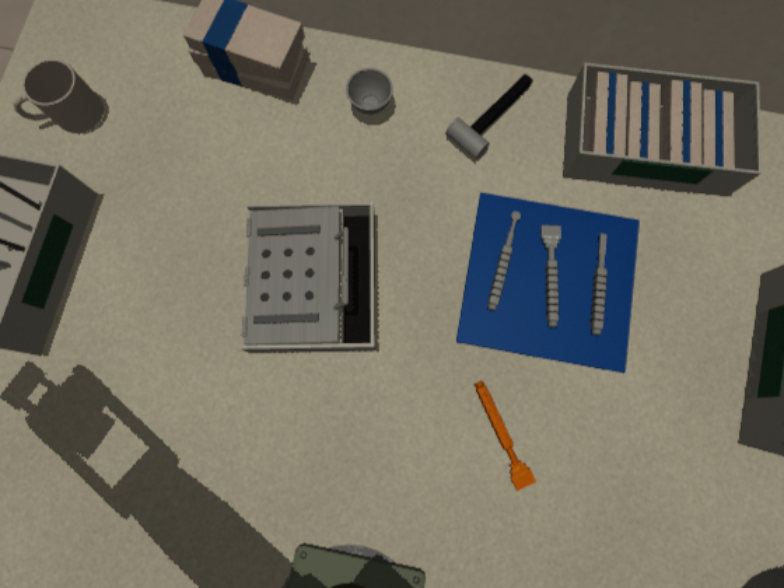

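The broad chisel is the middle tool on the mat: (205,350) in the scene picture, (552,275) in the top one. The case hinge is on the +y side, with the bar at top (345,265) and scene (452,330). Next I'll measure both.

```bash
python3 - <<'E'
from h import *
for n in("scene","top"):
    c=imaging.camera(n);W=cloud(c);p=c["pixels"].astype(int)
    x,y,z=np.moveaxis(W,-1,0)
    roi=(x>.3)&(x<.68)&(y>.0)&(y<.33)
    m=roi&(z>.045)&(z<.065)
    r=cv2.minAreaRect(W[m][:,:2].astype(np.float32)*1000);print(n,"case",r)
    b=roi&(z>.067);print("bar",b.sum(),np.round(np.nanmean(W[b],0),4),np.round(np.percentile(W[b],[2,98],axis=0),4).tolist())
    q=W[b][:,:2];u=np.linalg.svd(q-q.mean(0))[2][0];print("bar dir",np.degrees(np.arctan2(u[1],u[0]))%180)
    # plate tilt
    g=roi&(z>.03)&(x>.43)&(x<.53)&(y>.13)&(y<.23);A=np.c_[W[g][:,:2],np.ones(g.sum())]
    print("plate",np.linalg.lstsq(A,W[g][:,2],rcond=None)[0])
    # tools
    mat=(x>.3)&(x<.75)&(y<-.03)&(y>-.4)&(p[...,2]-p[...,0]<30)&(z>.007)&(z<.06)
    k,l,s,ce=cv2.connectedComponentsWithStats(mat.astype(np.uint8))
    for i in range(1,k):
        if 100<s[i][4]<3000:
            a=l==i;q=W[a][:,:2]*1000;u=np.linalg.svd(q-q.mean(0))[2][0]
            u=u*np.sign(u[0]);t=(q-q.mean(0))@u;v=(q-q.mean(0))@[-u[1],u[0]]
            print(i,s[i][4],ce[i].round(),q.mean(0).round(1),"ang",np.degrees(np.arctan2(u[1],u[0])).round(1),"t",t.min().round(1),t.max().round(1),"zmax",np.percentile(W[a][:,2],90).round(4),
             "w",[ (round(float(np.ptp(v[(t>e-5)&(t<e+5)])),0),round(float(np.median(v[(t>e-5)&(t<e+5)])),1)) for e in range(-80,90,20) if ((t>e-5)&(t<e+5)).sum()>2])
E
```

```text
scene case ((483.12139892578125, 167.0675048828125), (232.57205200195312, 200.28126525878906), 12.616985321044922)
bar 315 [0.5021 0.1109 0.0938] [[0.4417, 0.0947, 0.0691], [0.5534, 0.1333, 0.1002]]
bar dir 12.779147477832124
plate [ 0.02389468 -0.1089268   0.06076121]
1 265 [212. 168.] [ 342.1 -148. ] ang 35.9 t -55.5 45.0 zmax 0.0202 w [(16.0, 1.8), (16.0, 0.3), (16.0, 0.6), (16.0, -0.6), (14.0, 0.0)]
3 667 [114. 244.] [ 567.9 -285. ] ang 2.2 t -80.0 87.6 zmax 0.0237 w [(10.0, -1.2), (17.0, 1.8), (15.0, 1.1), (17.0, 1.3), (17.0, 1.5), (15.0, 2.4), (10.0, -0.3), (10.0, -1.1), (12.0, -0.2)]
5 818 [149. 258.] [ 582.7 -205.6] ang 8.6 t -97.7 70.5 zmax 0.0234 w [(16.0, 0.0), (17.0, 0.1), (15.0, 1.1), (17.0, 1.4), (16.0, 0.8), (10.0, -0.3), (26.0, -0.1), (32.0, 0.3)]
8 638 [188. 261.] [ 573.5 -127.9] ang -5.3 t -79.7 91.4 zmax 0.0236 w [(8.0, -1.0), (16.0, -0.4), (16.0, 1.5), (16.0, 0.4), (15.0, 0.7), (15.0, 1.7), (10.0, -0.6), (6.0, -0.1), (14.0, -0.2)]
top case ((485.3764343261719, 166.250244140625), (231.28807067871094, 200.774658203125), 12.63426399230957)
bar 261 [0.4967 0.108  0.0948] [[0.4398, 0.0932, 0.0691], [0.552, 0.1318, 0.1009]]
bar dir 12.869797399067352
plate [ 0.02177001 -0.10866604  0.06194753]
10 452 [359. 190.] [ 566.9 -129.5] ang -4.8 t -72.6 99.0 zmax 0.0238 w [(16.0, -0.1), (16.0, 0.3), (16.0, 0.5), (16.0, -0.6), (16.0, 0.6), (9.0, 0.3), (8.0, 0.0), (5.0, -0.3)]
12 635 [394. 194.] [ 574.2 -208.4] ang 8.7 t -88.0 79.8 zmax 0.0234 w [(14.0, 0.3), (15.0, 1.2), (15.0, 0.9), (16.0, 0.3), (15.0, 0.8), (13.0, 0.3), (15.0, 0.5), (31.0, -0.5), (31.0, -0.3)]
13 526 [428. 206.] [ 560.3 -287.1] ang 2.6 t -71.3 95.4 zmax 0.024 w [(17.0, 0.5), (17.0, -0.0), (15.0, 1.8), (17.0, 0.6), (16.0, 1.5), (11.0, -0.4), (10.0, -0.5), (10.0, -0.3)]
15 370 [351. 294.] [ 337.9 -151.6] ang 35.9 t -51.5 49.8 zmax 0.0203 w [(16.0, -0.2), (17.0, 0.0), (16.0, 0.1), (16.0, 0.8), (15.0, -0.5)]
```

Emit:
play_rows(
  steps="0.4 -428 -298 60 -0.579;0.4 -428 -298 60 -0.579;0.4 -428 -298 60 -0.579;0.4 -428 -298 60 -0.579;0.4 -428 -298 60 -0.579;0.4 -428 -298 60 -0.579;0.4 -428 -298 60 -0.579;0.4 -428 -298 60 -0.579;0.4 -428 -298 60 -0.579;0.4 -428 -298 60 -0.579;0.4 -428 -298 60 -0.579;0.4 -428 -298 60 -0.579",
  grip_force=15,
)

```text
time_s: 1.8
eef_pos: [0.5004, 0.1054, 0.1452]
eef_rot: [[-0.977, -0.213, 0.001], [-0.213, 0.977, -0.001], [-0.001, -0.002, -1.0]]
wrist_force: [0.1, 1.0, 0.2]
width: 0.597
gripper_force: 0.0
```

```bash
cat > goto.py <<'E'
from h import *
import sys
# usage: x y z yawdeg(tool y dir) in mm -> rows numbers
def rel(x,y,z,a=None):
    o=get_obs();R=np.array(o["eef_rot"]);p=np.array(o["eef_pos"])*1000
    d=R.T@(np.array([x,y,z])-p);t=0
    if a is not None:
        cur=np.degrees(np.arctan2(R[1,1],R[0,1]));t=-np.radians((a-cur+90)%180-90)
    return d.round(1),round(t,3),round(o["time_s"],2),p.round(1),np.round(o["wrist_force"],1),round(o["width"],3),np.round(o["q"],0)
if __name__=="__main__": print(*rel(*map(float,sys.argv[1:])))
E
python3 goto.py 497.5 108.5 75 102.7
```

```text
[ 2.3  3.8 70.2] -0.007 1.8 [500.4 105.4 145.2] [0.1 1.  0.2] 0.597 [   2.    7.  101.   -0.   72. -100.]
```

Emit:
play_rows(
  steps="0.4 2 4 35 -0.007;0.4 2 4 70 -0.007;0.4 2 4 70 -0.007;1 2 4 70 -0.007;1 2 4 70 -0.007;1 2 4 70 -0.007;1 2 4 70 -0.007;1 2 4 70 -0.007;1 2 4 70 -0.007;1 2 4 70 -0.007",
  grip_force=15,
)

```text
time_s: 2.8
eef_pos: [0.4972, 0.1076, 0.0769]
eef_rot: [[-0.974, -0.228, 0.004], [-0.228, 0.974, -0.011], [-0.001, -0.012, -1.0]]
wrist_force: [0.3, -16.2, 4.5]
width: 0.075
gripper_force: 15.0
```

```bash
python3 - <<'E'
from goto import *
print(rel(497.5,108.5,75,102.7))
C=np.array([484.2,166.7]);yc=np.array([-.2198,.9755])
o=get_obs();p=np.array(o["eef_pos"])*1000
s=(p[:2]-C)@yc-97.5;print("rel hinge",s,p[2]+19-41.5,np.hypot(s,p[2]+19-41.5),np.degrees(np.arctan2(p[2]+19-41.5,-s)))
c=imaging.camera("scene");cv2.imwrite("pics/g1.png",cv2.resize(c["pixels"][120:350,200:480,::-1],None,fx=2.5,fy=2.5))
E
```

```text
(array([-0.5,  0.9,  1.8]), np.float64(0.009), 2.8, array([497.2, 107.6,  76.9]), array([  0.3, -16.2,   4.5]), 0.075, array([   3.,   12.,  104.,   -1.,   63., -100.]))
rel hinge -158.04783031348092 54.35288965141105 167.13274149686328 18.978171660332805
```

View pics/g1.png

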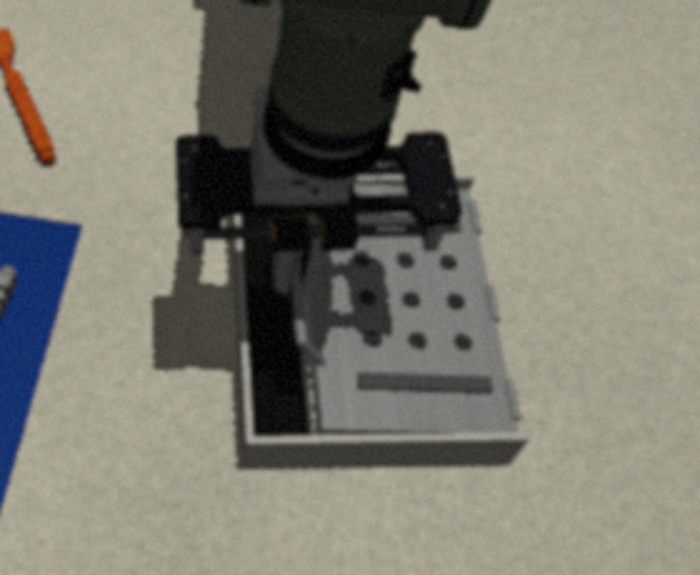

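```bash
python3 - <<'E'
import numpy as np
R=166.9;f=np.radians(np.linspace(18.97,116.4,24+1));s=-R*np.cos(f);h=R*np.sin(f)
for k in(0,12):
    print(";".join(f"1 0 {s[i]-s[k]-(1.5 if k==0 else 0):.0f} {-(h[i]-h[k]):.0f} 0" for i in range(k+1,k+13)))
E
```

```text
1 0 3 -11 0;1 0 8 -22 0;1 0 13 -32 0;1 0 20 -42 0;1 0 27 -51 0;1 0 35 -60 0;1 0 43 -69 0;1 0 52 -76 0;1 0 62 -83 0;1 0 72 -90 0;1 0 82 -95 0;1 0 93 -100 0
1 0 11 -4 0;1 0 22 -7 0;1 0 34 -10 0;1 0 46 -12 0;1 0 57 -12 0;1 0 69 -12 0;1 0 81 -12 0;1 0 93 -10 0;1 0 104 -7 0;1 0 116 -4 0;1 0 127 0 0;1 0 138 5 0
```

Emit:
play_rows(
  steps="1 0 3 -11 0;1 0 8 -22 0;1 0 13 -32 0;1 0 20 -42 0;1 0 27 -51 0;1 0 35 -60 0;1 0 43 -69 0;1 0 52 -76 0;1 0 62 -83 0;1 0 72 -90 0;1 0 82 -95 0;1 0 93 -100 0",
)

```text
time_s: 4.05
eef_pos: [0.4764, 0.2015, 0.1789]
eef_rot: [[-0.974, -0.225, 0.006], [-0.225, 0.974, -0.004], [-0.005, -0.006, -1.0]]
wrist_force: [-0.6, -5.4, 8.0]
width: 0.074
gripper_force: 15.0
```

```bash
cat > arc.py <<'E'
from goto import *
print(rel(497.5,108.5,75,102.7)[2:])
C=np.array([484.2,166.7]);yc=np.array([-.2198,.9755])
p=np.array(get_obs()["eef_pos"])*1000
s=(p[:2]-C)@yc-97.5;h=p[2]+19-41.5;print("rel hinge",s,h,np.hypot(s,h),np.degrees(np.arctan2(h,-s)))
E
python3 arc.py
```

```text
(4.05, array([476.4, 201.5, 178.9]), array([-0.6, -5.4,  8. ]), 0.074, array([ 14.,   6.,  98.,  -0.,  75., -89.]))
rel hinge -61.79628782896254 156.39961975483624 168.1654609273181 68.44013733850271
```

Emit:
play_rows(
  steps="1 0 11 -4 0;1 0 22 -7 0;1 0 34 -9 0;1 0 46 -11 0;1 0 57 -11 0;1 0 69 -11 0;1 0 81 -11 0;1 0 93 -9 0;1 0 104 -6 0;1 0 116 -3 0;1 0 127 1 0;1 0 138 6 0",
)

```text
time_s: 5.25
eef_pos: [0.4445, 0.3388, 0.1694]
eef_rot: [[-0.974, -0.226, 0.004], [-0.226, 0.974, 0.0], [-0.004, -0.001, -1.0]]
wrist_force: [7.7, -0.1, -1.4]
width: 0.073
gripper_force: 15.0
```

```bash
python3 arc.py
```

```text
(5.25, array([444.5, 338.8, 169.4]), array([ 7.7, -0.1, -1.4]), 0.073, array([ 29.,  12.,  93.,  -0.,  75., -75.]))
rel hinge 79.09294069526138 146.934019718179 166.86910864017446 118.29308369542652
```

Emit:
play_rows(
  steps="0.75 0 0 0 0;0.75 0 0 0 0;0.75 0 0 0 0;0.75 0 0 -10 0;0.75 0 0 -25 0;0.75 0 0 -50 0;0.75 0 0 -70 0;0.75 0 0 -70 0",
)

```text
time_s: 6.05
eef_pos: [0.4454, 0.3393, 0.2449]
eef_rot: [[-0.974, -0.226, 0.008], [-0.226, 0.974, 0.005], [-0.009, 0.003, -1.0]]
wrist_force: [1.8, -0.4, 0.6]
width: 0.25
gripper_force: 0.0
```

```bash
python3 - <<'E'
from goto import *
print(rel(560,-211,130,98.6))
c=imaging.camera("top");W=cloud(c);save(c,"t2.png",1.4)
C=np.array([484.2,166.7]);yc=np.array([-.2198,.9755]);xc=np.array([.9755,.2198])
s=(W[...,:2]*1000-C)@yc-97.5;t=(W[...,:2]*1000-C)@xc
for h0 in range(50,230,15):
    m=(W[...,2]*1000>h0)&(W[...,2]*1000<h0+15)&(abs(t)<115)&(s>-20)&(s<110)
    print(h0,m.sum(),np.round(np.percentile(s[m],[5,50,95]),0) if m.sum() else "")
E
```

```text
(array([  13.7, -562.3,  113.3]), np.float64(0.078), 6.05, array([445.4, 339.3, 244.9]), array([ 1.8, -0.4,  0.6]), 0.25, array([ 28.,   8.,  88.,   0.,  83., -75.]))
50 450 [-13.   2.   4.]
65 423 [4. 7. 9.]
80 437 [ 9. 11. 14.]
95 468 [13. 16. 18.]
110 492 [18. 20. 23.]
125 515 [22. 25. 27.]
140 555 [27. 29. 32.]
155 591 [31. 34. 36.]
170 687 [36. 39. 51.]
185 277 [58. 77. 82.]
200 0 
215 0
```

View pics/t2.png

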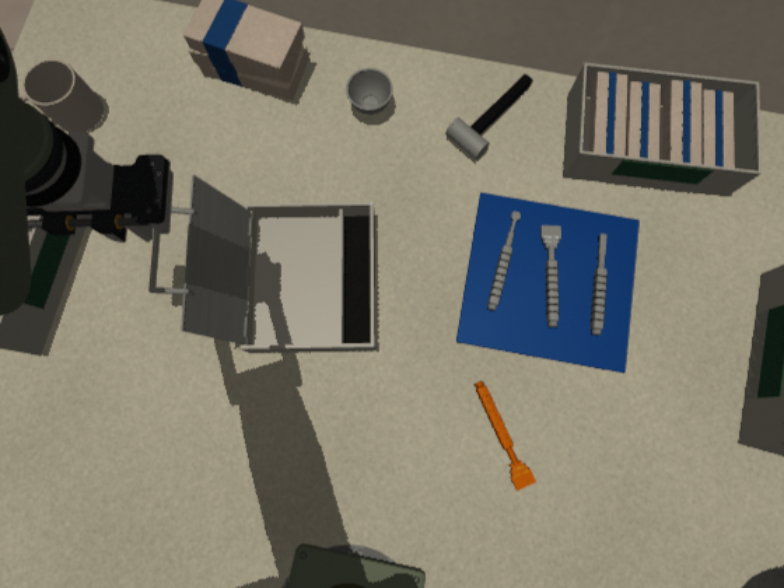

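The flap now stands open: its plate is at (215,260), the bar at (155,260), and the lower tier at (300,280) is clear. I'll move over the chisel.

Emit:
play_rows(
  steps="0.75 13 -50 0 0;0.75 13 -100 0 0;0.57 13 -562 10 0.078;0.57 13 -562 10 0.078;0.57 13 -562 10 0.078;0.57 13 -562 30 0.078;0.57 13 -562 50 0.078;0.57 13 -562 70 0.078;0.57 13 -562 90 0.078;0.57 13 -562 110 0.078;0.57 13 -562 130 0.078;0.57 13 -562 150 0.078",
)

```text
time_s: 7.3
eef_pos: [0.5566, -0.2089, 0.0982]
eef_rot: [[-0.989, -0.148, 0.003], [-0.148, 0.989, -0.002], [-0.002, -0.002, -1.0]]
wrist_force: [0.3, -0.3, -0.8]
width: 0.431
gripper_force: 0.0
```

```bash
python3 goto.py 545 -211.5 70 98.65
```

```text
[11.9 -0.8 28.2] -0.003 7.3 [ 556.6 -208.9   98.2] [ 0.3 -0.3 -0.8] 0.431 [ -29.   20.   91.   -0.   68. -127.]
```

Emit:
play_rows(
  steps="0.57 12 -1 45 -0.003;0.57 12 -1 45 -0.003;0.57 12 -1 45 -0.003;0.57 12 -1 45 -0.003",
)

```text
time_s: 7.7
eef_pos: [0.5461, -0.2088, 0.0561]
eef_rot: [[-0.988, -0.154, 0.004], [-0.154, 0.988, -0.002], [-0.003, -0.002, -1.0]]
wrist_force: [0.8, 0.9, -0.2]
width: 0.427
gripper_force: 0.0
```

```bash
python3 goto.py 545 -211.5 7 98.65
```

```text
[ 1.7 -2.4 49.1] 0.003 7.7 [ 546.1 -208.8   56.1] [ 0.8  0.9 -0.2] 0.427 [ -29.   22.   94.    0.   63. -128.]
```

Emit:
play_rows(
  steps="0.57 1 -2.5 20 0.003;0.57 1 -2.5 40 0.003;0.57 1 -2.5 49 0.003;0.57 1 -2.5 49 0.003;0.57 1 -2.5 49 0.003;1 1 -2.5 49 0.003;1 1 -2.5 49 0.003;1 1 -2.5 49 0.003;1 1 -2.5 49 0.003;1 1 -2.5 49 0.003;1 1 -2.5 49 0.003",
  grip_force=30,
)

```text
time_s: 8.8
eef_pos: [0.5439, -0.2116, 0.0052]
eef_rot: [[-0.989, -0.15, 0.001], [-0.15, 0.989, -0.001], [-0.001, -0.001, -1.0]]
wrist_force: [-0.7, 0.4, 3.8]
width: 0.164
gripper_force: 30.0
```

```bash
python3 goto.py 545 -211.5 7 98.65
```

```text
[-1.1 -0.1 -1.8] -0.001 8.8 [ 543.9 -211.6    5.2] [-0.7  0.4  3.8] 0.164 [ -30.   26.   95.   -0.   58. -128.]
```

Emit:
play_rows(
  steps="1 0 0 -15 0;1 0 0 -40 0;1 0 0 -70 0;1 0 0 -100 0;1 0 0 -130 0;1 0 0 -130 0",
)

```text
time_s: 9.4
eef_pos: [0.5467, -0.2128, 0.1402]
eef_rot: [[-0.989, -0.15, 0.009], [-0.15, 0.989, -0.005], [-0.008, -0.006, -1.0]]
wrist_force: [0.4, 0.2, -0.4]
width: 0.171
gripper_force: 30.0
```

```bash
python3 goto.py 459.5 158.1 130 102.7
```

```text
[ 30.7 379.9   7.7] -0.071 9.4 [ 546.7 -212.8  140.2] [ 0.4  0.2 -0.4] 0.171 [ -30.   16.   91.    0.   72. -128.]
```

Emit:
play_rows(
  steps="1 2 30 0 0;1 5 65 0 -0.01;1 8 100 0 -0.02;1 11 135 0 -0.03;1 14 175 0 -0.04;1 17 215 0 -0.05;1 20 255 0 -0.06;1 24 295 0 -0.07;1 27 330 0 -0.07;1 29 355 0 -0.07;1 31 372 0 -0.07;1 31 380 0 -0.07",
)

```text
time_s: 10.6
eef_pos: [0.454, 0.1611, 0.1332]
eef_rot: [[-0.975, -0.221, -0.003], [-0.221, 0.975, -0.0], [0.003, 0.0, -1.0]]
wrist_force: [-0.7, 0.1, -1.1]
width: 0.165
gripper_force: 30.0
```

Emit:
play_rows(
  steps="1 0 0 0 0;1 0 0 0 0",
)

```text
time_s: 10.8
eef_pos: [0.4557, 0.1593, 0.1341]
eef_rot: [[-0.976, -0.218, -0.001], [-0.218, 0.976, -0.001], [0.001, -0.0, -1.0]]
wrist_force: [0.2, 0.5, -0.5]
width: 0.165
gripper_force: 30.0
```

```bash
python3 - <<'E'
from goto import *
print(rel(459.5,158.1,7,102.7))
for n in ("scene",):
    c=imaging.camera(n);save(c,n+"3.png",1.4)
E
```

```text
(array([ -3.6,  -1.9, 127. ]), np.float64(-0.002), 10.8, array([455.7, 159.3, 134.1]), array([ 0.2,  0.5, -0.5]), 0.165, array([  9.,   5., 105.,  -0.,  70., -94.]))
```

View pics/scene3.png

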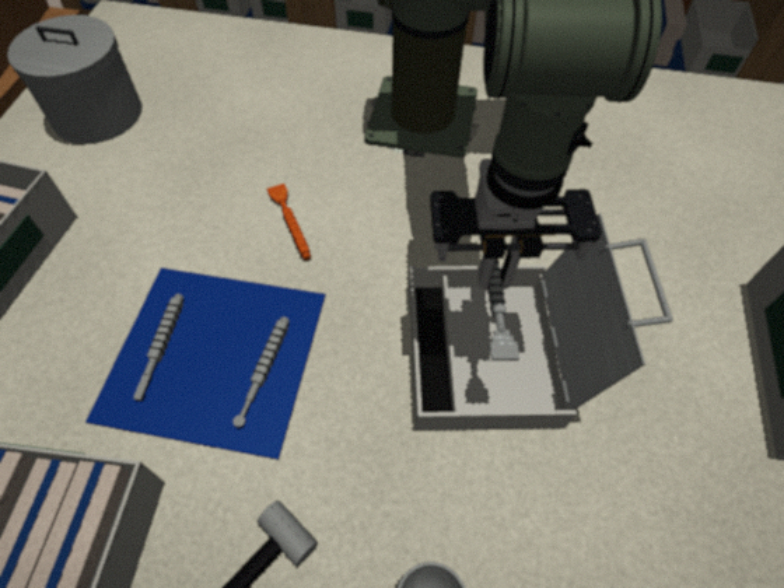

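Emit:
play_rows(
  steps="1 -3 -1 25 0;1 -3.5 -2 50 0;1 -3.5 -2 75 0;1 -3.5 -2 95 0;1 -3.5 -2 108 0;1 -3.5 -2 114 0;1 -3.5 -2 118 0;1 -3.5 -2 121 0;1 -3.5 -2 121 0;1 -3.5 -2 121 0",
)

```text
time_s: 11.85
eef_pos: [0.4605, 0.1588, 0.0143]
eef_rot: [[-0.976, -0.219, 0.001], [-0.219, 0.976, 0.0], [-0.001, -0.0, -1.0]]
wrist_force: [1.0, -0.2, -1.0]
width: 0.172
gripper_force: 30.0
```

```bash
python3 goto.py 459.5 158.1 6.2 102.7
```

```text
[ 1.1 -0.5  8.1] -0.001 11.85 [460.5 158.8  14.3] [ 1.  -0.2 -1. ] 0.172 [  9.  16. 109.  -0.  55. -94.]
```

Emit:
play_rows(
  steps="1 0 0 3 0;1 0 0 5 0;1 0 0 6.5 0;1 0 0 7.5 0;1 0 0 7.5 0;1 0 0 7.5 0",
)

```text
time_s: 12.45
eef_pos: [0.4597, 0.1587, 0.0062]
eef_rot: [[-0.976, -0.218, -0.0], [-0.218, 0.976, -0.0], [0.0, 0.0, -1.0]]
wrist_force: [-1.3, -1.2, 1.2]
width: 0.166
gripper_force: 30.0
```

```bash
python3 goto.py 459.5 158.1 6.2 102.7
```

```text
[ 0.4 -0.6 -0. ] -0.001 12.45 [459.7 158.7   6.2] [-1.3 -1.2  1.2] 0.166 [  9.  17. 109.   0.  54. -94.]
```

Emit:
play_rows(
  steps="1 0 0 0.6 0;1 0 0 1.2 0;1 0 0 1.2 0",
)

```text
time_s: 12.75
eef_pos: [0.4598, 0.1587, 0.0062]
eef_rot: [[-0.976, -0.219, -0.001], [-0.219, 0.976, -0.0], [0.001, -0.0, -1.0]]
wrist_force: [-5.3, -0.9, 11.1]
width: 0.17
gripper_force: 30.0
```

Contact with the floor. I'll release partway and lift straight up.

Emit:
play_rows(
  steps="0.65 0 0 0 0;0.65 0 0 0 0;0.65 0 0 0 0;0.65 0 0 -10 0;0.65 0 0 -35 0;0.65 0 0 -70 0;0.65 0 0 -110 0;0.65 0 0 -150 0;0.65 0 -40 -180 0;0.65 0 -90 -190 0;0.65 0 -140 -190 0;0.65 0 -190 -190 0",
)

```text
time_s: 13.95
eef_pos: [0.5016, -0.0273, 0.1963]
eef_rot: [[-0.976, -0.219, 0.002], [-0.219, 0.976, -0.0], [-0.002, -0.001, -1.0]]
wrist_force: [0.5, -0.2, -0.2]
width: 0.35
gripper_force: 0.0
```

Emit:
play_rows(
  steps="0.65 0 -30 0 0;0.65 0 -30 0 0;0.65 0 -30 0 0",
)

```text
time_s: 14.25
eef_pos: [0.5073, -0.0551, 0.1948]
eef_rot: [[-0.976, -0.217, -0.001], [-0.217, 0.976, 0.001], [0.0, 0.001, -1.0]]
wrist_force: [-0.1, 0.4, -0.3]
width: 0.351
gripper_force: 0.0
```

```bash
python3 - <<'E'
from goto import *
c=imaging.camera("top");save(c,"t4.png",1.4);W=cloud(c)
C=np.array([478.7,191.1]);yc=np.array([-.2198,.9755]);xc=np.array([.9755,.2198])
y=(W[...,:2]*1000-C)@yc;x=(W[...,:2]*1000-C)@xc;z=W[...,2]*1000
m=(abs(x)<105)&(abs(y)<62)&(z>9.5)&(z<60)
print(m.sum(),np.percentile(x[m],[1,99]),np.percentile(y[m],[1,99]),np.percentile(z[m],[50,99]))
for a in range(-105,105,15):
    k=m&(x>a)&(x<a+15)
    if k.sum():print(a,np.round(y[k].mean(),1),np.round(np.median(z[k]),1))
E
```

```text
506 [-62.68654944  84.38044375] [-43.90640586  52.56871032] [19.59282304 26.63354602]
-90 47.0 9.8
-75 -15.3 23.3
-60 -20.6 23.6
-45 -20.2 23.6
-30 -23.6 23.6
-15 -26.4 23.5
0 -25.4 23.3
15 -27.2 22.7
30 -24.8 17.6
45 -23.8 16.5
60 -28.5 17.1
75 -29.5 16.9
90 10.4 9.6
```

View pics/t4.png

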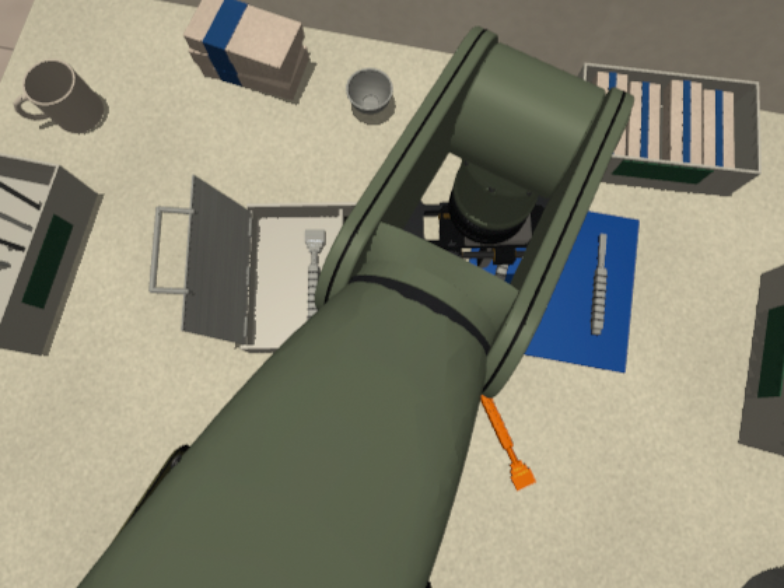

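The chisel lies flat and lengthwise in the tier at (315,270). The flap still stands open and the robot touches nothing, so I'm handing in.

```bash
python3 -c "
from cell import job_done;print(job_done())"
```

```text
the job is handed in; nothing more can be done
None
```

The job is handed in: the flap stands open on its own at about 1.85 rad, and the broad chisel was lowered into the lower tier and lies flat and lengthwise there; the arm finished clear of everything at about 14 s.

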